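# Hang the small tote on the bench hook

## Robot

A 6-joint arm with a two-finger parallel gripper is mounted at the origin on a cart in front of the work surface, level with it; the furniture and walls round the work are solid. World frame = base frame: x ahead of the robot, y to its left, z up, the work surface at z = 0. Lengths are in m, angles in rad, forces in N, time in s.
With the tool pointing down it reaches from about 0.375 to 0.9 m from the base axis. Payload 3.1 kg.
Tool frame: the origin (TCP) lies at the very end of the fingers, on their centre line; the grasp point (between the pads) lies 19 mm behind it; z points along the fingers, y is the line along which they close (so a half turn about z gives the same grasp; the last joint's range is limited). The gripper opens to 85 mm and grips with 20 to 120 N. Pads are 22 mm wide; open, the fingers measure 114 mm over their backs; the gripper's body (76 mm by 85 mm) begins 54 mm behind the grasp point. The pads swing forward as they close: fully open they stand 13 mm farther back than shut.
Start: joints at [-1.363, 0.527, 1.433, -0, 1.181, -0.178], TCP at [0.235, -0.579, 0.231] pointing down, gripper open.
Joint ranges: [-3.08, 3.08], [-0.75, 2.2], [0.22, 2.44], [-1.43, 4.57], [0, 2.65], [-2.85, 2.85]. Speed limits (rad/s): [2.79, 2.79, 3.14, 3.14, 3.14, 3.14].

## Interface

Orientations are given as a unit quaternion [x, y, z, w].
In Python, from station import telemetry, snapshot, ticket gives the robot as it stands.
- The arm moves only by the tool move_arm, never from a script. Its argument "commands" is text: rows parted by semicolons, each of 7 numbers parted by spaces: the shift along the tool's x, y, z in mm, then the turn, a rotation vector about the tool's x, y, z in degrees, then the opening, from -1 (shut) to 1 (fully open). A call has exactly 5 rows; each row is the pose to reach, as a shift and turn from the pose commanded when the call began, along the tool's axes at that moment; what a row does not reach only later rows make up. A row lasts 1/8 s, in which the tool goes at most 62.5 mm and 10.7 degrees, less where a joint would pass 70% of its speed; a pose out of reach is approached as far as the arm can. A call with a gripper value outside its range is refused whole. The fingers move at their own pace and stop on an object; "grip_force" is the grip in N (left out, the last holds). Time passes only in rows, so rows that repeat a pose let the fingers close, or fill a call up. It gives the time, the measured TCP pose, the force, the opening and the grip force at its end, in the units of the state.
- telemetry.sense(): the state, without advancing time (a new reading comes with each control period).
- snapshot(name): name is "scene" or "top" or "wrist"; returns a dict with "image" (400x640x3 uint8, red, green, blue), "fx", "fy", "cx", "cy" (pixels), "pose" (4x4, takes a point from camera to world coordinates). Camera axes: x right, y down, z forward; pixel columns grow to the right and rows downward; lengths in m; the calibration is good to about 2 mm. The wrist camera is an equidistant fisheye: a pixel r from the principal point sees the ray r / f radians off the axis. A picture is of the moment at which its call begins. There is no depth.
- ticket.sign_off(): hands the job in; it is judged then, once.
The state is a dict: "t": time; "q": joint angles; "qd": joint speeds; "tau": joint torques, N m; "tcp_pos": TCP position; "tool_rot": TCP orientation; "force": force on the tool from outside, world axes, zero at the start; "ft_torque": the same for the moment, N m; "finger_gap": opening from 0.0 (shut) to 1.0 (fully open); "gripper_force": force on a finger pad.
Only numpy, scipy, OpenCV 4.12 (cv2) and the standard library are available. Lean on these libraries where they do the work, as an engineer would, in place of code of your own. Each camera call takes 0.05 s, during which the arm holds its last target. There are 200 camera calls.

## Task

Hang the small grey tote by its round handle bar on the hook of the steel stand, so that the bar lies in the notch behind the hook's raised crest and the tote hangs upright, clear of the bench. Leave the jar, the ink bottle and the tape measure where they are, and let go of everything at the end.

Things in the scene. Friction and masses are not known exactly. Their poses are not given: they have to be found in the camera images.
- tote: Small empty grey smooth-coated metal tote, 130 (x) x 170 (y) x 112 (z) mm, about 0.35 kg, standing on the bench. Origin: centre of its underside; z up, y along the handle bar, x across it. A tray 45 mm high with 4 mm walls, split by a centre board along y (10 mm thick at x = 0, top at z = 58 mm). At the start its +x side faces the hook, roughly square to it.
- tote_handle (a point): Middle of the tote's pale wooden round handle bar, on its axis, 98 mm above the tote's underside; axes as the tote's. Bar 16 mm diameter, 76 mm clear length along y, between two flat uprights on the centre board (14 mm thick in x, |y| = 38 to 68 mm, z = 56 to 112 mm).
- tote_window (a point): Centre of the open window under the bar, through which the hook passes: 76 mm wide (y), from 58 to 90 mm above the tote's underside; axes as the tote's. Two fingers held apart on the two uprights push the tote squarely and leave room for the hook between them.
- hook_stand: Polished steel hook stand fixed to the bench. Origin: on the bench straight below the hook's notch; x along the hook from its free tip towards its post, z up. The hook is a bent flat bar 36 mm wide (y), 6 mm thick. Behind the notch it climbs a steep stop to z = 120 mm at x = 20 mm and runs level to the post (x = 84 to 96 mm). Foot plate 110 mm wide, 8 mm high, x = 84 to 124 mm.
- hook_seat (a point): Where the bar's axis lies when the bar rests in the notch: 105 mm above the bench; axes as the stand's. The flat notch floor is 97 mm above the bench, 8 mm to either side of this point along x. The tote then hangs about 7 mm above the bench.
- hook_tip (a point): Top of the hook's free tip, at x = -92 mm on the stand, 78 mm above the bench: lower than the bar of the standing tote. From here the top face rises as an even ramp to the crest. A tote pushed straight along the stand's +x rides up it and drops into the notch; let the pusher rise with the ramp.
- hook_crest (a point): Crest of the hook, at x = -17 mm on the stand, 102 mm above the bench, between ramp and notch; the bar must pass over it.
- jar: Bystander: jar with green lid, 59 mm diameter, 70 mm high; origin at the centre of its underside.
- ink_bottle: Bystander: grey bottle with black cap, 49 mm diameter, 90 mm high; origin at the centre of its underside.
- tape_measure: Bystander: yellow tape measure lying flat, 63 x 90 x 38 mm; origin at the centre of its underside.
Things that resemble listed ones, but are neither listed nor needed, are in the scene too. Leave any blue look-alike of the tote alone.

How it is judged:
At the end, for the whole second after the job is handed in: The tote hangs at rest on the hook: the middle of the bar is within 12 mm of the notch along the hook and between 6 mm below and 8 mm above its seated height, the hook carries the tote, the underside's centre is more than 3 mm above the bench, and the tote leans less than 0.15 rad (x of tote_handle in the frame of hook_seat between -0.012 and 0.012 m and z of tote_handle in the frame of hook_seat between -0.006 and 0.008 m and contact force between tote and hook_stand above 1 N and height (world z) of tote above 0.003 m and angle between tote's own z axis and vertical below 0.15 rad and linear speed of tote below 0.03 m/s and angular speed of tote below 0.4 rad/s); the robot touches nothing.
It fails at once if the tote is tipped over (angle between tote's own z axis and vertical above 0.6 rad).
It fails at once if the jar is displaced by more than 25 mm (distance of jar from where it was at the start of the episode above 0.025 m).
It fails at once if the ink bottle is displaced by more than 25 mm (distance of ink_bottle from where it was at the start of the episode above 0.025 m).
It fails at once if the tape measure is displaced by more than 25 mm (distance of tape_measure from where it was at the start of the episode above 0.025 m).
It also fails if it takes over 38 s, if anything falls off the work surface, if the arm or the gripper's body presses on something with over 40 N, if the wrist force passes 120 N, or if a joint passes its speed limit or range.

## Working session

There is one attempt and no reset: what is moved stays moved. The work goes in short steps, Python scripts to look and compute and a tool call to move; the robot and the scene stay as the last step left them, time stands still between calls to the robot, and variables do not carry over. Pictures are saved under pics/ and viewed, at most 10 in all, crops included, and the job is handed in when it is done.

Besides the shell and the picture viewer there is one more tool, called after "Emit:" as name(argument=value, ...) on one line, values as JSON. move_arm: Moves the arm, as the interface text tells. Its arguments: {"type":"object","properties":{"commands":{"type":"string"},"grip_force":{"type":"number"}},"required":["commands"]}

```bash
mkdir -p pics; python3 - <<'E'
from station import telemetry, snapshot
import cv2,numpy as np,pickle
print({k:np.round(v,3) for k,v in telemetry.sense().items()})
for n in("scene","top"):
    s=snapshot(n); cv2.imwrite(f"pics/{n}0.png",s["image"][:,:,::-1]); pickle.dump(s,open(f"{n}0.pkl","wb"))
    print(n,s["fx"],s["fy"],s["cx"],s["cy"],np.round(s["pose"],3).tolist())
E
```

```text
{'t': np.float64(0.0), 'q': array([-1.364,  0.528,  1.434,  0.   ,  1.181, -0.178]), 'qd': array([ 0.   , -0.   ,  0.001, -0.001,  0.   ,  0.001]), 'tau': array([-0.0000e+00, -4.4235e+01, -1.7803e+01, -0.0000e+00,  8.0000e-03,
       -0.0000e+00]), 'tcp_pos': array([ 0.235, -0.578,  0.23 ]), 'tool_rot': array([ 0.981,  0.192, -0.   , -0.001]), 'force': array([-0.039, -0.263, -0.383]), 'ft_torque': array([-0.047,  0.006, -0.007]), 'gripper_force': np.float64(0.0), 'finger_gap': np.float64(0.999)}
scene 369.62594754374805 369.62594754374805 323.70355722129045 198.5756306214539 [[-0.897, -0.252, 0.364, 0.275], [-0.442, 0.503, -0.743, 0.776], [0.004, -0.827, -0.562, 0.624], [0.0, 0.0, 0.0, 1.0]]
top 366.72519778265774 366.72519778265774 308.94111383195093 194.9176611964218 [[-0.002, -0.995, 0.1, 0.559], [-1.0, 0.003, 0.007, 0.096], [-0.008, -0.1, -0.995, 0.947], [0.0, 0.0, 0.0, 1.0]]
```

View pics/top0.png

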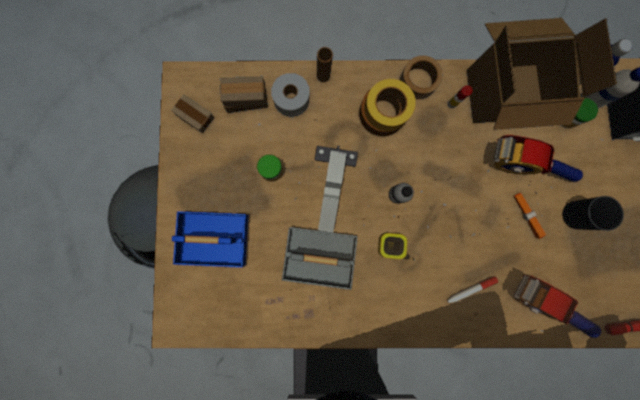

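View pics/scene0.png

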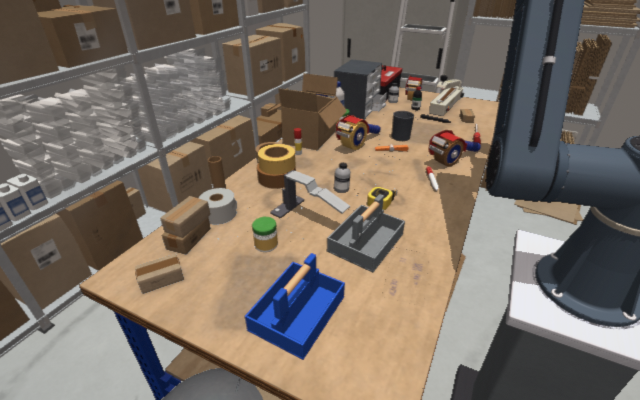

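Top view: the grey tote is at about (320,257) with its bar at (320,260). The hook tip is near (327,230) and the post and foot near (336,155). The jar is at (270,167), the ink bottle at (402,192) and the tape at (393,246). In the scene view the grey tote's bar is at about (370,213) and the hook tip near (340,207). I'll enlarge both.

```bash
python3 - <<'E'
import cv2,numpy as np
t=cv2.imread("pics/top0.png")[140:295,260:420]; s=cv2.imread("pics/scene0.png")[160:275,270:420]
a=cv2.resize(t,None,fx=3.6,fy=3.6,interpolation=cv2.INTER_CUBIC)
cv2.imwrite("pics/topz.png",a)
b=cv2.resize(s,None,fx=5,fy=5,interpolation=cv2.INTER_CUBIC)
cv2.imwrite("pics/scz.png",b)
E
```

```text
(no output)
```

View pics/topz.png

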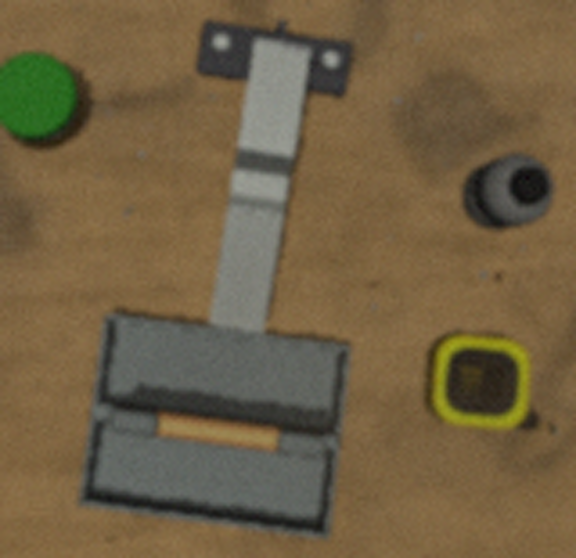

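View pics/scz.png

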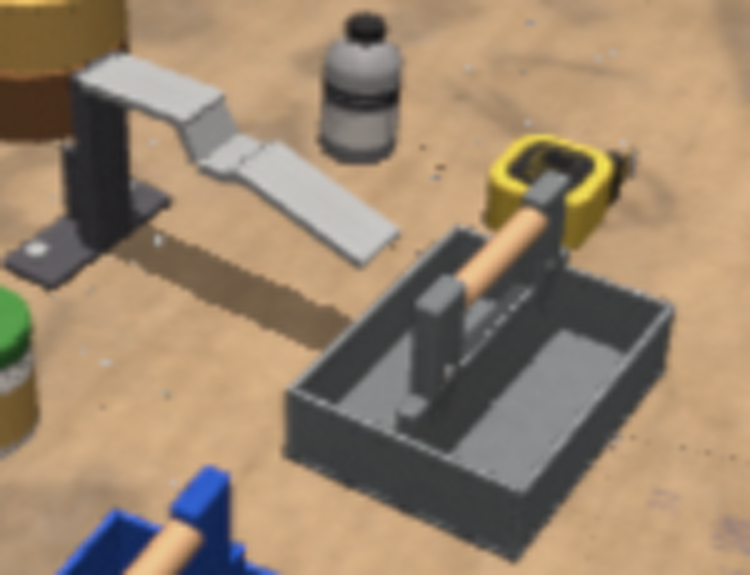

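The zooms show the bar ends, the tip corners, the crest edge and the post-end corners clearly in both views, so I'll triangulate them.

```bash
cat > h.py <<'E'
import numpy as np,pickle
T,S=[pickle.load(open(f"{n}0.pkl","rb")) for n in("top","scene")]
def ray(c,u,v):
    d=c["pose"][:3,:3]@[(u-c["cx"])/c["fx"],(v-c["cy"])/c["fy"],1]
    return c["pose"][:3,3],d/np.linalg.norm(d)
def tz(x,y): return ray(T,(x+.5)/3.6-.5+260,(y+.5)/3.6-.5+140)
def sz(x,y): return ray(S,(x+.5)/5-.5+270,(y+.5)/5-.5+160)
def tri(a,b):
    (p,d),(q,e)=a,b
    k=np.linalg.lstsq(np.c_[d,-e],q-p,rcond=None)[0]
    A,B=p+k[0]*d,q+k[1]*e
    return (A+B)/2,np.linalg.norm(A-B)
def onz(r,z): p,d=r; return p+d*(z-p[2])/d[2]
E
python3 - <<'E'
from h import *
P={"bar+":((158,427),(468,290)),"bar-":((279,438),(537,220)),"tip+":((211,325),(362,266)),"tip-":((266,333),(399,232)),
"crest+":((229,203),(240,166)),"crest-":((284,210),(279,142)),"post+":((253,38),(77,77)),"post-":((310,46),(118,54)),
"stop+":((236,151),(183,121)),"stop-":((294,159),(223,96))}
R={}
for k,(a,b) in P.items():
    R[k],e=tri(tz(*a),sz(*b)); print(k,np.round(R[k]*1e3,1),"miss %.1f"%(e*1e3))
def yaw(d): return np.degrees(np.arctan2(d[1],d[0]))
m=lambda k:(R[k+"+"]+R[k+"-"])/2
for k in("bar","tip","crest","stop","post"): print(k,np.round(m(k)*1e3,1))
print("hook yaw",yaw(m("post")-m("tip")),"bar normal yaw",yaw(R["bar+"]-R["bar-"])-90)
# same with known heights
Z={"tip":.078,"crest":.102,"stop":.120,"post":.120,"bar":.098}
for k in Z: print(k,[np.round(onz(tz(*P[k+s][0]),Z[k]+(.004 if k=="bar" else 0))*1e3,1) for s in "+-"])
print("top frame tray corners z=45",[np.round(onz(tz(*c),.045)*1e3,1) for c in((108,312),(349,344),(328,534),(82,502))])
E
```

```text
bar+ [497.4 114.4 100.7] miss 3.6
bar- [489.9  37.6  94.9] miss 3.6
tip+ [563.5  80.7  70.6] miss 0.1
tip- [558.3  44.5  70.3] miss 0.6
crest+ [640.1  68.7 101.5] miss 2.7
crest- [635.5  33.   97. ] miss 3.4
post+ [744.8  53.6 118.8] miss 1.0
post- [740.5  17.2 115.4] miss 0.5
stop+ [673.1  65.2 117.4] miss 0.5
stop- [668.6  28.4 113.8] miss 1.1
bar [493.6  76.   97.8]
tip [560.9  62.6  70.4]
crest [637.8  50.8  99.2]
stop [670.8  46.8 115.6]
post [742.7  35.4 117.1]
hook yaw -8.507627113418078 bar normal yaw -5.543693560092478
tip [array([563.4,  80.8,  78. ]), array([558.1,  44.9,  78. ])]
crest [array([641.3,  69.3, 102. ]), array([636.6,  34. , 102. ])]
stop [array([672.5,  65.2, 120. ]), array([667.3,  28.7, 120. ])]
post [array([745. ,  53.9, 120. ]), array([739.7,  17.7, 120. ])]
bar [array([499.1, 115. , 102. ]), array([492.2,  38.7, 102. ])]
top frame tray corners z=45 [array([572.5, 150.3,  45. ]), array([550.5, -13.3,  45. ]), array([424.2,   2.7,  45. ]), array([445.4, 167.4,  45. ])]
```

Emit:
move_arm(commands="35 -40 0 0 0 6 1; 70 -80 0 0 0 12 1; 105 -120 0 0 0 18 1; 140 -160 0 0 0 24 1; 175 -200 0 0 0 30 1")

```text
t: 0.72
tcp_pos: [0.3223, -0.3261, 0.2311]
tool_rot: [0.997, -0.071, -0.0, -0.0]
force: [-0.1, 0.0, 0.2]
finger_gap: 0.999
gripper_force: 0.0
```

```bash
cat >> h.py <<'E'
from scipy.spatial.transform import Rotation as Ro
def togo(target,yaw):
    from station import telemetry
    s=telemetry.sense(); R=Ro.from_quat(s["tool_rot"]); x=R.as_matrix()[:,0]
    d=R.inv().apply(np.array(target)-s["tcp_pos"])*1e3
    print("t %.2f tcp"%s["t"],np.round(s["tcp_pos"]*1e3,1),"yaw %.2f"%np.degrees(np.arctan2(x[1],x[0])),"toolz",np.round(R.as_matrix()[:,2],3),"force",np.round(s["force"],1),"gap %.2f"%s["finger_gap"],"q",np.round(s["q"],2))
    g=Ro.from_euler("z",yaw,degrees=True)*Ro.from_euler("x",180,degrees=True)
    print("shift",np.round(d,1),"turn",np.round((R.inv()*g).as_rotvec(degrees=True),1))
E
python3 -c "
from h import *
togo((.463,.081,.231),-7.8)"
```

```text
t 0.72 tcp [ 322.3 -326.1  231.1] yaw -8.13 toolz [-0.     0.001 -1.   ] force [-0.1  0.   0.2] gap 1.00 q [-1.04  0.3   1.84  0.    1.    0.68]
shift [ 8.180e+01 -4.229e+02  3.000e-01] turn [-0.   0.  -0.3]
```

Emit:
move_arm(commands="10 -53 0 0 0 0 1; 20 -106 0 0 0 0 1; 31 -159 0 0 0 0 1; 42 -212 0 0 0 0 1; 53 -265 0 0 0 0 1")

```text
t: 1.35
tcp_pos: [0.4113, -0.071, 0.2313]
tool_rot: [0.998, -0.069, 0.0, 0.0]
force: [0.5, -0.4, -0.1]
finger_gap: 1.001
gripper_force: 0.0
```

Emit:
move_arm(commands="8 -50 0 0 0 0 1; 16 -100 0 0 0 0 1; 24 -140 0 0 0 0 1; 29 -158 0 0 0 0 1; 29 -158 0 0 0 0 1")

```text
t: 1.98
tcp_pos: [0.4614, 0.0808, 0.2311]
tool_rot: [0.998, -0.067, -0.0, 0.0]
force: [-0.4, -1.0, 0.2]
finger_gap: 0.995
gripper_force: 0.0
```

```bash
python3 -c "
from h import *
togo((.463,.081,.140),-8)
from station import snapshot
import cv2
s=snapshot('wrist'); cv2.imwrite('pics/w1.png',s['image'][:,:,::-1]); pickle.dump(s,open('w1.pkl','wb'))
print(s['fx'],s['cx'],s['cy'],np.round(s['pose'],3).tolist())"
```

```text
t 1.98 tcp [461.4  80.8 231.1] yaw -7.73 toolz [-0. -0. -1.] force [-0.4 -1.   0.2] gap 1.00 q [-0.07  0.32  1.81 -0.    1.01  1.64]
shift [ 1.6 -0.4 91.1] turn [0.  0.  0.3]
309.70691628693146 321.3776333085983 197.11523009430346 [[-0.135, -0.936, -0.325, 0.546], [-0.991, 0.127, 0.043, 0.069], [0.001, 0.328, -0.945, 0.374], [0.0, 0.0, 0.0, 1.0]]
```

View pics/w1.png

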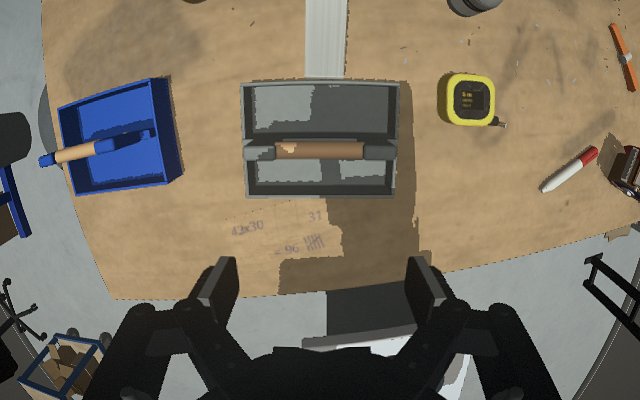

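The wrist view shows the grey tote square to the tool: bar ends at (275,150) and (364,150), hook tip edges at (306,78) and (345,78), just past the tray wall. I'll cross-check the bar and hook from this view.

```bash
python3 -c "
from h import *
W=pickle.load(open('w1.pkl','rb'))
def wr(u,v):
    a=np.array([u-W['cx'],v-W['cy']]); r=np.hypot(*a); th=r/W['fx']
    return W['pose'][:3,3],W['pose'][:3,:3]@np.r_[a/r*np.sin(th),np.cos(th)]
for n,a,b in (('bar+',(158,427),(275,150)),('bar-',(279,438),(364,150)),('tip+',(211,325),(306,78)),('tip-',(266,333),(345,78))):
    p,e=tri(tz(*a),wr(*b)); print(n,np.round(p*1e3,1),'miss %.1f'%(e*1e3), 'at known z',np.round(onz(wr(*b),.100 if n[0]=='b' else .078)*1e3,1))
print('tray corners',[np.round(onz(wr(*c),.045)*1e3,1) for c in((243,83),(399,83),(396,197),(246,197))])
togo((.463,.081,.140),-8)"
```

```text
bar+ [500.5 115.9 101.6] miss 3.2 at known z [501.7 116.9 100. ]
bar- [493.1  39.  111.9] miss 0.6 at known z [490.8  37.4 100. ]
tip+ [563.1  80.9  71.7] miss 0.7 at known z [562.5  80.9  78. ]
tip- [558.   44.4  72.7] miss 0.3 at known z [557.7  44.7  78. ]
tray corners [array([570.6, 149.1,  45. ]), array([548.3, -14.8,  45. ]), array([421. ,  -0.8,  45. ]), array([444.3, 169.7,  45. ])]
t 2.02 tcp [461.  80. 231.] yaw -7.81 toolz [-0.001 -0.    -1.   ] force [-1.   0.3 -0.7] gap 1.00 q [-0.07  0.32  1.81 -0.    1.01  1.64]
shift [ 1.9 -1.3 91. ] turn [0.  0.1 0.2]
```

Emit:
move_arm(commands="0 -1 30 0 0 0 1; 0 -1 60 0 0 0 1; 0 -1 90 0 0 0 1; 0 -1 115 0 0 0 1; 0 -1 125 0 0 0 1")

```text
t: 2.65
tcp_pos: [0.4604, 0.0797, 0.1051]
tool_rot: [0.998, -0.07, -0.002, 0.0]
force: [0.4, 0.1, -0.5]
finger_gap: 1.0
gripper_force: 0.0
```

Emit:
move_arm(commands="0 0 15 0 0 0 1; 0 0 30 0 0 0 1; 0 0 45 0 0 0 1; 0 0 54 0 0 0 1; 0 0 54 0 0 0 1")

```text
t: 3.28
tcp_pos: [0.4615, 0.0805, 0.0522]
tool_rot: [0.998, -0.069, -0.0, 0.0]
force: [-0.3, -0.3, 0.4]
finger_gap: 1.003
gripper_force: 0.0
```

```bash
python3 -c "
from h import *
togo((.651,.0495,.052),-8.2)"
```

```text
t 3.27 tcp [461.5  80.5  52.2] yaw -7.93 toolz [-0.001 -0.    -1.   ] force [-0.3 -0.3  0.4] gap 1.00 q [-0.07  0.65  1.96 -0.    0.54  1.64]
shift [1.92e+02 4.50e+00 1.00e-01] turn [0.  0.  0.3]
```

Emit:
move_arm(commands="9 0 0 0 0 0 1; 17 0 0 0 0 0 1; 26 0 0 0 0 0 1; 37 0 0 0 0 0 1; 48 0 0 0 0 0 1")

```text
t: 3.9
tcp_pos: [0.5098, 0.0742, 0.0524]
tool_rot: [0.998, -0.069, -0.0, -0.0]
force: [-2.1, 0.9, 1.3]
finger_gap: 0.997
gripper_force: 0.0
```

Emit:
move_arm(commands="12 0 0 0 0 0 1; 24 1 0 0 0 0 1; 36 1 0 0 0 0 1; 48 2 0 0 0 0 1; 58 2 0 0 0 0 1")

```text
t: 4.53
tcp_pos: [0.5672, 0.064, 0.0523]
tool_rot: [0.998, -0.069, 0.0, 0.0]
force: [-2.9, 1.4, 0.3]
finger_gap: 1.003
gripper_force: 0.0
```

```bash
python3 -c "
from h import *
togo((.651,.0495,.052),-8.2)
from station import snapshot
import cv2
im=[]
for n in('top','scene'):
    s=snapshot(n); im.append(s['image'][:,:,::-1])
a=cv2.resize(im[0][140:295,260:420],None,fx=2.5,fy=2.5,interpolation=cv2.INTER_CUBIC); b=cv2.resize(im[1][150:270,270:390],None,fx=3.3,fy=3.3,interpolation=cv2.INTER_CUBIC)
h=min(len(a),len(b)); cv2.imwrite('pics/push1.png',np.hstack([a[:h],b[:h]]))"
```

```text
t 4.53 tcp [567.2  64.   52.3] yaw -7.91 toolz [ 0. -0. -1.] force [-2.9  1.4  0.3] gap 1.00 q [-0.08  0.72  1.7  -0.    0.72  1.63]
shift [85.   2.9  0.3] turn [ 0.  -0.   0.3]
```

View pics/push1.png

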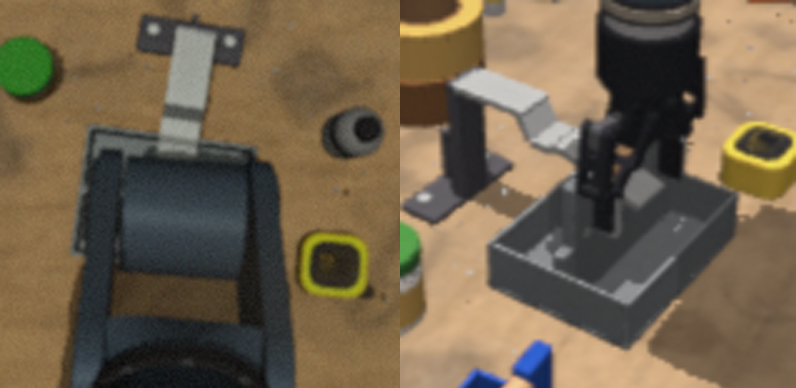

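The tote is sliding squarely (the force is about 3 N) and the hook is entering the window centrally. Next is the ramp, with the pusher rising as it goes.

Emit:
move_arm(commands="9 0 0 0 0 0 1; 18 0 -2 0 0 0 1; 27 1 -5 0 0 0 1; 36 1 -8 0 0 0 1; 43 1 -10 0 0 0 1")

```text
t: 5.25
tcp_pos: [0.6092, 0.0573, 0.0626]
tool_rot: [0.998, -0.069, -0.0, -0.0]
force: [-3.6, 1.0, 1.8]
finger_gap: 1.002
gripper_force: 0.3
```

```bash
python3 -c "
from h import *
togo((.651,.0495,.052),-8.2)
from station import snapshot
import cv2
im=[]
for n in('wrist','scene'):
    s=snapshot(n); im.append(s['image'][:,:,::-1])
b=cv2.resize(im[1][150:270,270:390],None,fx=3.3,fy=3.3,interpolation=cv2.INTER_CUBIC); a=im[0][0:396,120:520]
h=min(len(a),len(b)); cv2.imwrite('pics/push2.png',np.hstack([a[:h],b[:h]]))"
```

```text
t 5.25 tcp [609.2  57.3  62.6] yaw -7.90 toolz [-0.  0. -1.] force [-3.6  1.   1.8] gap 1.00 q [-0.09  0.73  1.59  0.    0.82  1.62]
shift [42.5  2.  10.6] turn [-0.   0.   0.3]
```

View pics/push2.png

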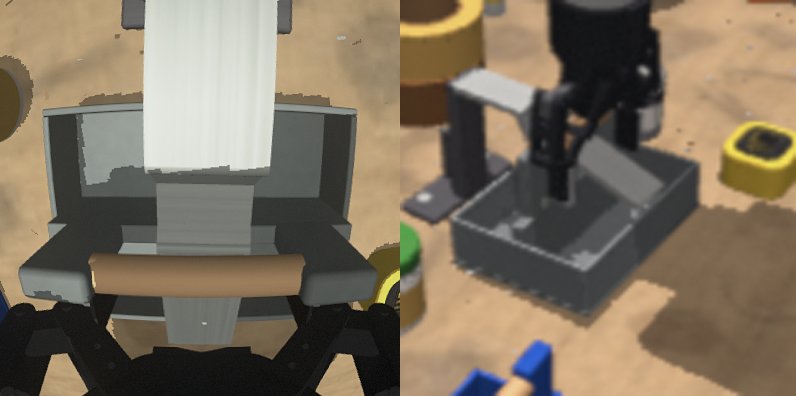

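Left (wrist): the bar spans (92,275) to (303,275) and sits centred on the ramp, just before the notch. Right (scene): the tote is level and its tray is off the bench. Pushing on over the crest.

Emit:
move_arm(commands="5 0 -2 0 0 0 1; 10 0 -3 0 0 0 1; 15 0 -3 0 0 0 1; 20 0 -2 0 0 0 1; 23 0 0 0 0 0 1")

```text
t: 5.98
tcp_pos: [0.6321, 0.0541, 0.0628]
tool_rot: [0.998, -0.069, 0.0, 0.0]
force: [-6.5, 1.1, 17.2]
finger_gap: 0.999
gripper_force: 0.0
```

```bash
python3 -c "
from h import *
togo((.651,.0495,.052),-8.2)
from station import snapshot
import cv2
im=[]
for n in('wrist','scene'):
    s=snapshot(n); im.append(s['image'][:,:,::-1]); pickle.dump(s,open(n+'3.pkl','wb'))
b=cv2.resize(im[1][150:270,270:390],None,fx=3.3,fy=3.3,interpolation=cv2.INTER_CUBIC); a=im[0][0:396,120:520]
h=min(len(a),len(b)); cv2.imwrite('pics/push3.png',np.hstack([a[:h],b[:h]]))"
```

```text
t 5.97 tcp [632.1  54.1  62.8] yaw -7.90 toolz [ 0.001 -0.    -1.   ] force [-6.5  1.1 17.2] gap 1.00 q [-0.09  0.76  1.53 -0.    0.86  1.62]
shift [19.3  2.  10.8] turn [ 0.  -0.   0.3]
```

View pics/push3.png

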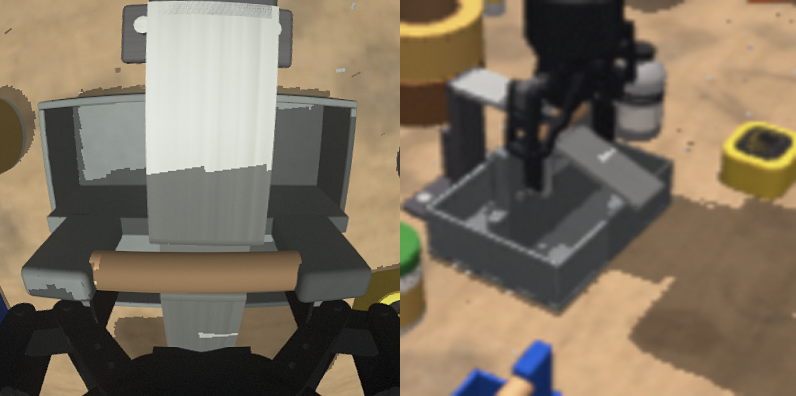

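The bar is now right at the foot of the stop, but the tool feels 17 N upward, so I was pressing down. I'll ease up a little and measure the bar.

Emit:
move_arm(commands="0 0 -1 0 0 0 1; 0 0 -2 0 0 0 1; 0 0 -3 0 0 0 1; 0 0 -3 0 0 0 1; 0 0 -3 0 0 0 1")

```text
t: 6.7
tcp_pos: [0.6314, 0.0542, 0.0652]
tool_rot: [0.998, -0.069, -0.0, 0.0]
force: [-0.1, -0.8, -0.3]
finger_gap: 1.001
gripper_force: 0.0
```

```bash
python3 -c "
from h import *
togo((.651,.0495,.052),-8.2)
from station import snapshot
import cv2
W=snapshot('wrist')
def wr(u,v):
    a=np.array([u-W['cx'],v-W['cy']]); r=np.hypot(*a); th=r/W['fx']
    return W['pose'][:3,3],W['pose'][:3,:3]@np.r_[a/r*np.sin(th),np.cos(th)]
hsv=cv2.cvtColor(W['image'],cv2.COLOR_RGB2HSV)
roi=np.zeros(hsv.shape[:2],np.uint8); roi[225:305,205:430]=1
m=((hsv[...,1]>70)&(hsv[...,0]<25)).astype(np.uint8)*roi
n,l,st,c=cv2.connectedComponentsWithStats(m); i=1+np.argmax(st[1:,4]); print('blob',st[i],c[i])
rows=[np.nonzero(l[:,u]==i)[0][[0,-1]] for u in(250,320,390)]; print(rows)
for z in(.105,.110): print(z,[np.round(onz(wr(u,r.mean()),z)*1e3,1) for u,r in zip((250,320,390),rows)])"
```

```text
t 6.70 tcp [631.4  54.2  65.2] yaw -7.90 toolz [-0.  0. -1.] force [-0.1 -0.8 -0.3] gap 1.00 q [-0.09  0.75  1.53 -0.    0.86  1.62]
shift [20.   2.  13.2] turn [0.  0.  0.3]
blob [ 211  245  210   43 8127] [315.19219884 266.48455765]
[array([247, 286]), array([248, 287]), array([247, 286])]
0.105 [array([655.2,  79. , 105. ]), array([651.5,  51.5, 105. ]), array([647.6,  23.9, 105. ])]
0.11 [array([658.2,  77.2, 110. ]), array([654.6,  51. , 110. ]), array([650.9,  24.8, 110. ])]
```

The force is zero and the bar is at (651.5, 51.5), against a seat at (651, 49.5), so it is seated. I'll back off and rise.

Emit:
move_arm(commands="-3 0 0 0 0 0 1; -7 0 0 0 0 0 1; -12 0 0 0 0 0 1; -17 0 0 0 0 0 1; -18 0 0 0 0 0 1")

```text
t: 7.38
tcp_pos: [0.6131, 0.0569, 0.0653]
tool_rot: [0.998, -0.069, -0.0, -0.0]
force: [0.8, 0.3, -0.3]
finger_gap: 1.001
gripper_force: 0.0
```

Emit:
move_arm(commands="0 0 -15 0 0 0 1; 0 0 -40 0 0 0 1; 0 0 -70 0 0 0 1; 0 0 -100 0 0 0 1; 0 0 -120 0 0 0 1")

```text
t: 8.0
tcp_pos: [0.6147, 0.0566, 0.1883]
tool_rot: [0.998, -0.069, 0.002, 0.0]
force: [-0.2, -0.0, 0.8]
finger_gap: 1.002
gripper_force: 0.0
```

Emit:
move_arm(commands="-40 0 0 0 0 0 1; -80 0 0 0 0 0 1; -120 0 0 0 0 0 1; -150 0 0 0 0 0 1; -150 0 0 0 0 0 1")

```text
t: 8.62
tcp_pos: [0.4632, 0.0777, 0.1862]
tool_rot: [0.998, -0.069, -0.0, -0.0]
force: [-0.1, -0.4, -0.1]
finger_gap: 1.0
gripper_force: 0.0
```

```bash
python3 -c "
from h import *
togo((.651,.0495,.052),-8.2)
from station import snapshot
import cv2
im=[]
for n in('top','scene'):
    s=snapshot(n); im.append(s['image'][:,:,::-1])
a=cv2.resize(im[0][140:295,260:420],None,fx=2.5,fy=2.5,interpolation=cv2.INTER_CUBIC); b=cv2.resize(im[1][150:270,260:380],None,fx=3.3,fy=3.3,interpolation=cv2.INTER_CUBIC)
h=min(len(a),len(b)); cv2.imwrite('pics/end.png',np.hstack([a[:h],b[:h]]))"
```

```text
t 8.62 tcp [463.2  77.7 186.2] yaw -7.86 toolz [-0.001  0.    -1.   ] force [-0.1 -0.4 -0.1] gap 1.00 q [-0.07  0.39  1.86  0.    0.89  1.64]
shift [190.    2.3 134.1] turn [-0.   0.   0.3]
```

View pics/end.png

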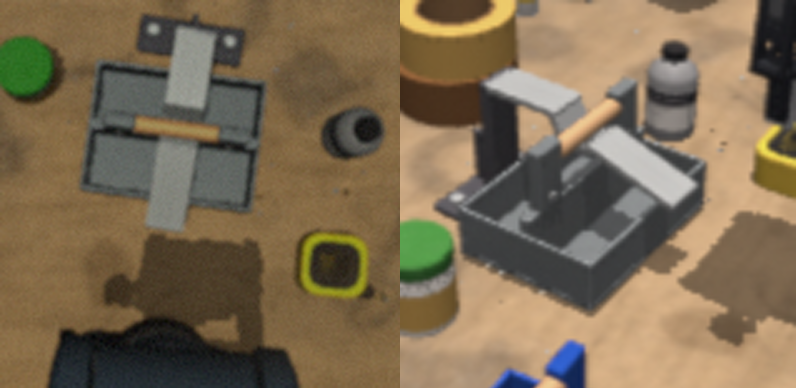

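The tote hangs level with its bar in the notch, bar ends at (136,124) and (218,134) in the top crop and (563,145) and (615,108) in the scene crop. The bystanders are where they were and the gripper is clear. I'll let it settle and check the height.

Emit:
move_arm(commands="0 0 0 0 0 0 1; 0 0 0 0 0 0 1; 0 0 0 0 0 0 1; 0 0 0 0 0 0 1; 0 0 0 0 0 0 1")

```text
t: 9.35
tcp_pos: [0.4651, 0.0773, 0.1852]
tool_rot: [0.998, -0.069, -0.0, 0.0]
force: [-0.6, 0.3, -0.3]
finger_gap: 0.998
gripper_force: 0.0
```

```bash
python3 -c "
from h import *
t=lambda x,y: ray(T,(x+.5)/2.5-.5+260,(y+.5)/2.5-.5+140)
s=lambda x,y: ray(S,(x+.5)/3.3-.5+260,(y+.5)/3.3-.5+150)
P=[tri(t(*a),s(*b)) for a,b in(((136,124),(163,145)),((218,134),(215,108)))]
print(P,(P[0][0]+P[1][0])/2)
c=(P[0][0]+P[1][0])/2-np.array([.651,.0495,.105]); a=np.radians(-8.4); print('along hook',c[0]*np.cos(a)+c[1]*np.sin(a),'dz',c[2])"
```

```text
[(array([0.65452774, 0.08956824, 0.10716371]), np.float64(0.004078429395158238)), (array([0.64628553, 0.01389636, 0.10097447]), np.float64(0.002724010703381745))] [0.65040664 0.0517323  0.10406909]
along hook -0.0009130989704482829 dz -0.000930913263996011
```

```bash
python3 -c "
from station import ticket
print(ticket.sign_off())"
```

```text
the job is handed in; nothing more can be done
None
```

The grey tote hangs by its bar in the hook's notch, about 1 mm from the seat both along the hook and in height by my last camera measurement. The gripper is clear, the bystanders look unmoved, and the job was handed in at about 9.4 s (the sign-off gave no verdict).

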